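Clear the finished heel, hold up the rasp

TASK

Clear the finished shoe heel off the cork board by dropping it into the wooden crate. Then draw the flat rasp up out of the tool rack, turn it level and finish while still holding it there in the gripper, its whole length higher than the top of the rack and touching nothing else, ready for the next heel. Leave everything else where it is: the other two tools stay in the rack, and the jar, tin, tumbler, hammer, brush and spare heel stay put.

Things in the scene. Friction and masses are not known exactly. Their poses are not given: they have to be found in the camera images.
- board: fixed cork work board lying on the bench, 180 (x) x 140 (y) x 6 mm high; origin at the centre of its underside
- heel: the finished shoe heel on the cork board (loose, about 70 g): brown D-shaped block with a thin black rubber piece below, 50 mm wide (x), 61 mm long (y), 34 mm high (z), standing upright. Origin on its underside; the flat parallel sides face +x and -x and run from y = -28 to y = +8 mm, the end at +y is a half round of radius 25 mm, the end at -y is flat
- crate: fixed open wooden crate, 210 (x) x 200 (y) x 90 mm high, walls and floor 8 mm; origin at the centre of its underside. Another finished heel already lies in it, near its +x wall
- rack: fixed wooden tool rack: a board 90 (x) x 250 (y) x 18 mm on two end panels, its top 140 mm above the bench, open in front and behind. Origin at the centre of its footprint. Three through slots 9 x 25 mm at y = -75, 0, +75 mm (x = 0) each hold one hanging tool; which tool is in which slot varies
- rasp: flat rasp (loose, 130 g) hanging upright in a rack slot: toothed steel blade 4.5 (x) x 18 (y) mm, from z = 0 down to -110; squared wooden handle 22 (x) x 26 (y) mm, from z = 6 up to 106, the tallest in the rack. Origin at the underside of its brass collar (26 x 32 x 6 mm), which rests on the rack's top; +z up along the handle; balance point near z = -10 mm; x, y start along the rack's
- rasp_grip (a point): point in the middle of the rasp's handle, 62 mm above the rasp's origin along its z; axes as the rasp's
- rasp_tip (a point): free end of the rasp's blade, 110 mm below the rasp's origin along its z
- rasp_butt (a point): top end of the rasp's handle, 106 mm above the rasp's origin along its z
- awl: awl in another rack slot (loose): round needle 75 mm long below, pear-shaped wooden handle up to 32 mm thick, top 72 mm above the rack's top; origin at the underside of its collar. To be left alone
- iron: edge iron in the third rack slot (loose): thin round shank with a small flat foot, 82 mm long below, round wooden handle 26 mm thick, top 84 mm above the rack's top; origin at the underside of its collar. To be left alone
- spare_heel: spare heel lying on the bench beyond the cork board (loose), same shape as the finished heel; origin on its underside. To be left alone
- jar: amber glass jar with steel lid standing on the bench, 66 mm across, 85 mm high; origin at the centre of its underside. To be left alone
- tin: closed steel tin, 72 mm across, 60 mm high; origin at the centre of its underside. To be left alone
- hammer: hammer lying on the bench, 240 mm long along its x, handle to -x; to be left alone
- brush: brush lying on the bench, 190 mm long along its x, handle to -x; to be left alone
- tumbler: empty drinking glass standing on the bench, 68 mm across, 90 mm high; origin at the centre of its underside. To be left alone

How it is judged:
By the outcome, as a careful person would: the job done as asked, in the order asked, and still so for the second after the job is handed in, while the arm keeps its last pose, push and grip.
It also fails if it takes over 58 s, if anything falls off the work surface, if the arm or the gripper's body presses on something with over 40 N, if the wrist force passes 120 N, or if a joint passes its speed limit or range.

ROBOT

A 7-joint arm with a two-finger parallel gripper is mounted at the origin on the work surface. World frame = base frame: x ahead of the robot, y to its left, z up, the work surface at z = 0. Lengths are in m, angles in rad, forces in N, time in s.
With the tool pointing down it reaches from about 0.4 to 0.85 m from the base axis. Payload 10.4 kg.
Tool frame: the origin (TCP) lies midway between the tips of the shut fingers; the grasp point (between the pads) lies 19 mm behind it (r.tcp_to_grasp is the z of the grasp point in the tool frame, in m); z points along the fingers, x is the direction in which the jaws open and shut, and the axes are right-handed (so a half turn about z gives the same grasp; the last joint's range is limited). The gripper opens to 87 mm and grips with 3 to 60 N. Pads are 19 mm wide; open, the fingers measure 117 mm over their backs; the gripper's body (75 mm by 190 mm) begins 51 mm behind the grasp point.
Start: joints at [-1.315, 0.332, -0.065, 1.46, 0.022, 1.35, -0.088], TCP at [0.172, 0.601, 0.223] pointing down, gripper open.
Joint ranges: [-2.6, 2.6], [-0.5, 2.12], [-1.47, 1.34], [0.16, 2.42], [-1.27, 4.41], [0.06, 2.06], [-2.6, 2.6]. Speed limits (rad/s): [2.22, 2.22, 2.79, 2.79, 3.14, 3.14, 3.14].

INTERFACE

Orientations are given as a unit quaternion [x, y, z, w].
In Python, from bench import r, camera, close_job gives the robot as it stands. The module is installed in compiled form; this text tells all that it offers.
- The arm moves only by the shell command python3 -m crank 'ROWS' [FORCE]. ROWS is JSON, a list of rows, each an object of numbers: "x", "y", "z": the shift along the tool's x, y, z scaled (see below); "ax", "ay", "az": the turn, a rotation vector about the tool's x, y, z scaled (see below); "claw": the closure, from -1 (fully open) to 1 (shut), so that 0 is half open. A call has exactly 5 rows; each row is the pose to reach, as a shift and turn from the pose commanded when the call began, along the tool's axes at that moment; what a row does not reach only later rows make up. The controller multiplies each number of a shift by 1 m and each number of a turn by 2 rad. A row lasts 1/12 s, in which the tool goes at most 41.7 mm and 7.16 degrees, less where a joint would pass 70% of its speed; a pose out of reach is approached as far as the arm can. A call with a number of a shift or a turn outside -1 to 1 is refused whole. A call with a gripper value outside its range is refused whole. The fingers move at their own pace and stop on an object; FORCE is the grip in N (left out, the last holds). Time passes only in rows, so rows that repeat a pose let the fingers close, or fill a call up. It gives the time, the measured TCP pose, the force and the opening at its end, in the units of the state.
- r.read_state(): the state, without advancing time (a new reading comes with each control period).
- camera(name): name is "side" or "top"; returns a dict with "color" (400x640x3 uint8, blue, green, red), "fx", "fy", "cx", "cy" (pixels), "eye" and "orientation" of the camera in the world. Camera axes: x right, y down, z forward; pixel columns grow to the right and rows downward; lengths in m; the calibration is good to about 2 mm. A picture is of the moment at which its call begins. There is no depth.
- close_job(): hands the job in, once; it reports no verdict.
The state is a dict: "time": time; "joint_positions": joint angles; "joint_vel": joint speeds; "joint_torque": joint torques, N m; "ee_pos": TCP position; "eef_rot": TCP orientation; "ft_force": force on the tool from outside, world axes, zero at the start; "torque": the same for the moment, N m; "width": finger opening in m.
Only numpy, scipy, OpenCV 4.12 (cv2) and the standard library are available. Lean on these libraries where they do the work, as an engineer would, in place of code of your own. Each camera call takes 0.05 s, during which the arm holds its last target. There are 200 camera calls.

## Working session

There is one attempt and no reset: what is moved stays moved. The work goes in short steps, Python scripts to look and compute and a shell command to move; the robot and the scene stay as the last step left them, time stands still between calls to the robot, and variables do not carry over. Pictures are saved under pics/ and viewed, about 8 in all and at most 12, crops included, and the job is handed in when it is done.

```bash
mkdir -p pics; python3 - <<'E'
from bench import r,camera
import cv2,numpy as np
s=r.read_state();print(s, r.tcp_to_grasp)
for n in("top","side"):
    c=camera(n);cv2.imwrite(f"pics/{n}0.png",c["color"]);print(n,[c[k] for k in("fx","fy","cx","cy","eye","orientation")])
E
```

```text
{'time': 0.0, 'joint_positions': array([-1.31460499,  0.33288082, -0.06467421,  1.46094656,  0.02160078,
        1.34988094, -0.088524  ]), 'joint_vel': array([-9.65032334e-04, -8.72915847e-05,  1.41878709e-03, -3.92174982e-04,
        7.66790695e-04,  1.37189413e-03,  9.74135476e-04]), 'joint_torque': array([-5.31149963e-04, -6.23273277e+01,  2.42190360e-02, -3.89880610e+01,
       -6.13715826e-02,  4.00922459e-02,  1.23306677e-04]), 'ee_pos': array([0.17191109, 0.60049295, 0.22174578]), 'eef_rot': array([ 7.98504623e-01,  6.01988258e-01, -5.43892771e-04,  4.56657122e-04]), 'ft_force': array([-0.64757466,  0.07053881,  0.7406724 ]), 'torque': array([ 8.45446861e-03, -5.24362732e-05,  4.18053105e-02]), 'width': 0.0871247686651345} -0.0187
top [480.7796672407429, 480.7796672407429, 317.55738762692425, 202.16565092209737, array([0.36451615, 0.01871572, 1.5636398 ]), array([ 0.71527716, -0.69704739,  0.03813386, -0.03239335])]
side [418.91421017661077, 418.91421017661077, 323.49442028056774, 196.82946616581543, array([-0.05646915, -0.77927123,  0.93932971]), array([ 0.85406377, -0.28471922,  0.13799466, -0.41287712])]
```

View pics/top0.png

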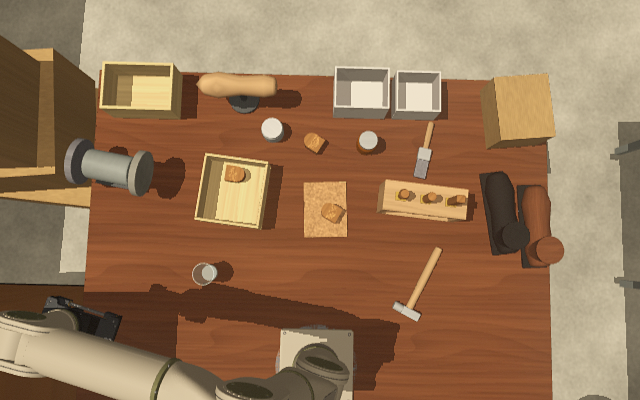

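View pics/side0.png

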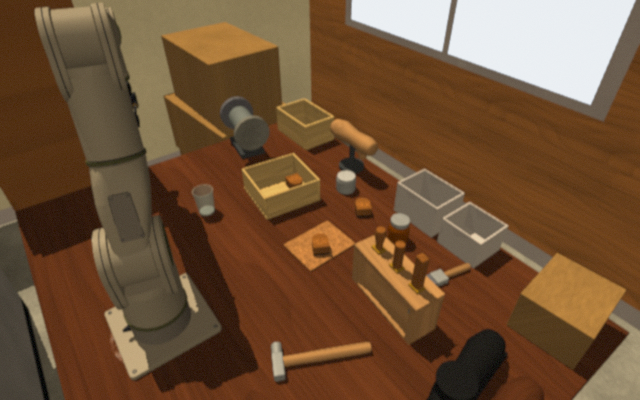

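The top view shows the heel at about (332,212) on the board, the crate at (232,190), and the rack at (425,200). In the side view the tallest, squared handle is the nearest one, at (420,270). Next I'll measure from enlarged crops.

```bash
cat > h.py <<'E'
import numpy as np,cv2
from scipy.spatial.transform import Rotation as R
from bench import r,camera
def p2w(c,uv,z):
    d=R.from_quat(c["orientation"]).apply([(uv[0]-c["cx"])/c["fx"],(uv[1]-c["cy"])/c["fy"],1.])
    return c["eye"]+d*(z-c["eye"][2])/d[2]
def w2p(c,p):
    q=R.from_quat(c["orientation"]).inv().apply(np.array(p)-c["eye"])
    return np.round([c["cx"]+c["fx"]*q[0]/q[2],c["cy"]+c["fy"]*q[1]/q[2]],1)
E
python3 - <<'E'
from h import *
c=camera("top");s=camera("side")
t=c["color"]
a=cv2.resize(t[175:245,300:360],None,fx=6.6,fy=6.6,interpolation=3)[:,:396]
b=cv2.resize(t[170:230,372:482],None,fx=3.6,fy=3.6,interpolation=3)
d=cv2.resize(s["color"][215:345,340:450],None,fx=3.6,fy=3.6,interpolation=3)
im=np.zeros((600,800,3),np.uint8)
im[:a.shape[0],:396]=a; im[:b.shape[0],400:400+b.shape[1]]=b
d=cv2.resize(s["color"][220:340,345:445],None,fx=3.6,fy=3.6/1.15,interpolation=3)
im[220:220+d.shape[0],400:400+d.shape[1]]=d
cv2.imwrite("pics/crop1.png",im)
for n,uv,z in [("heel",(332,212),.04),("crateTL",(206,154),.09),("crateTR",(270,160),.09),("crateBL",(195,221),.09),("crateBR",(262,230),.09),("rackTL",(381,180),.14),("rackTR",(468,190),.14),("rackBR",(467,221),.14),("rackBL",(378,211),.14),("tumbler",(204,273),.09),("jar",(368,140),.085),("oldheel",(235,173),.042)]:
    print(n,p2w(c,uv,z).round(3))
E
```

```text
heel [ 0.487 -0.038  0.04 ]
crateTL [0.653 0.359 0.09 ]
crateTR [0.64 0.16 0.09]
crateBL [0.444 0.382 0.09 ]
crateBR [0.422 0.176 0.09 ]
rackTL [ 0.579 -0.179  0.14 ]
rackTR [ 0.556 -0.44   0.14 ]
rackBR [ 0.463 -0.437  0.14 ]
rackBL [ 0.486 -0.171  0.14 ]
tumbler [0.288 0.347 0.09 ]
jar [ 0.713 -0.145  0.085]
oldheel [0.604 0.274 0.042]
```

View pics/crop1.png

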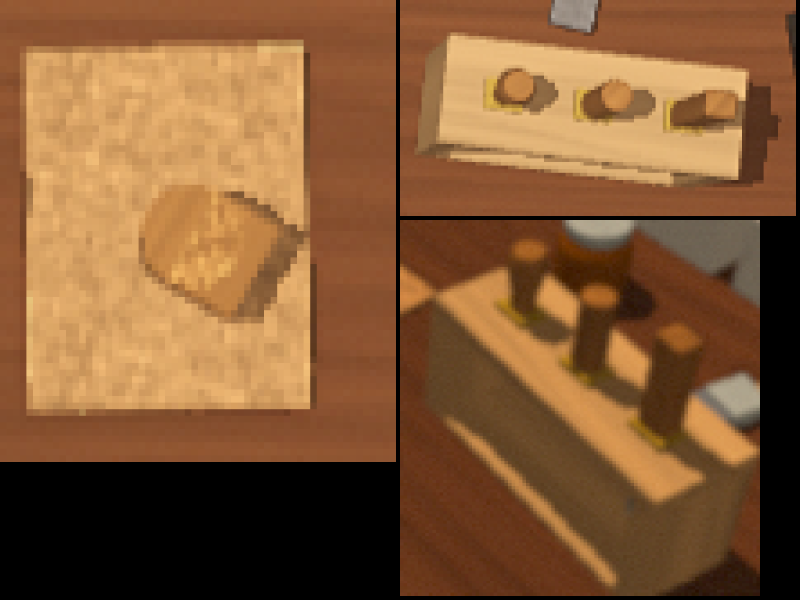

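```bash
python3 - <<'E'
from h import *
c=camera("top");s=camera("side")
f=lambda x,y:(300+x/6.6-.4,175+y/6.6-.4)
A=p2w(c,f(276,225),.04);B=p2w(c,f(232,318),.04)
L=p2w(c,f(140,240),.04)
print("A,B,L",A.round(4),B.round(4),L.round(4),np.linalg.norm(A-B))
# fit yaw/pos: project model top outline, maximize overlap w/ top-face mask by IoU on hand outline
out=np.array([(276,225),(232,318),(185,298),(148,265),(140,240),(148,205),(165,188),(215,186)])
W=np.array([p2w(c,f(*q),.04)[:2] for q in out])
from scipy.optimize import least_squares
t=np.linspace(0,np.pi,30)
M=np.r_[[(25,-28)],np.c_[25*np.cos(t),8+25*np.sin(t)],[(-25,-28)]]/1e3
M=np.r_[M,M[:1]]
M=np.concatenate([np.linspace(M[i],M[i+1],8) for i in range(len(M)-1)])
def res(p):
    Rm=np.array([[np.cos(p[2]),-np.sin(p[2])],[np.sin(p[2]),np.cos(p[2])]])
    Q=M@Rm.T+p[:2]
    return np.linalg.norm(W[:,None]-Q[None],axis=2).min(1)
o=min((least_squares(res,[.487,-.038,a]) for a in np.radians([-50,-35,-20,-5])),key=lambda o:o.cost);p=o.x
print("heel",p.round(4),np.degrees(p[2]),o.fun.round(4))
g=p[:2]+np.array([np.sin(p[2]),-np.cos(p[2])])*.010;print("grasp",g)
# rasp
rt=p2w(c,(460.9,199.2),.246);print("rasp butt top",rt.round(4))
# side crop butt top centre (680,335): 
d=(345+280/3.6-.4,220+115/3.6*1.15-.4);print("side butt",p2w(s,d,.246).round(4))
st=r.read_state();Rt=R.from_quat(st["eef_rot"]);print("tool axes",Rt.as_matrix().round(3).tolist())
x=Rt.as_matrix()[:,0];print("jaw yaw",np.degrees(np.arctan2(x[1],x[0])))
for P in ([g[0],g[1],.13],[.50,.27,.2]): print((Rt.inv().apply(np.array(P)-st["ee_pos"])).round(3))
E
```

```text
A,B,L [ 0.4983 -0.0682  0.04  ] [ 0.4529 -0.0479  0.04  ] [ 0.4894 -0.0028  0.04  ] 0.04971625004829438
heel [ 0.488  -0.0349 -0.5014] -28.725575737515133 [0.0013 0.0005 0.003  0.0005 0.0003 0.0012 0.0018 0.0017]
grasp [ 0.4832133 -0.0437193]
rasp butt top [ 0.5152 -0.3862  0.246 ]
side butt [ 0.518  -0.3869  0.246 ]
tool axes [[0.275, 0.961, -0.0], [0.961, -0.275, -0.0], [-0.0, 0.0, -1.0]]
jaw yaw 74.02269561766423
[-0.534  0.477  0.093]
[-0.228  0.406  0.022]
```

```bash

python3 -m crank '[{"x":-0.149,"y":0.133,"claw":-1},{"x":-0.149,"y":0.133,"claw":-1},{"x":-0.149,"y":0.133,"claw":-1},{"x":-0.149,"y":0.133,"claw":-1},{"x":-0.149,"y":0.133,"claw":-1}]' 30
python3 -m crank '[{"x":-0.149,"y":0.133,"claw":-1},{"x":-0.149,"y":0.133,"claw":-1},{"x":-0.149,"y":0.133,"claw":-1},{"x":-0.149,"y":0.133,"claw":-1},{"x":-0.149,"y":0.133,"claw":-1}]'
python3 -m crank '[{"x":-0.149,"y":0.133,"claw":-1},{"x":-0.149,"y":0.133,"claw":-1},{"x":-0.149,"y":0.133,"claw":-1},{"x":-0.149,"y":0.133,"claw":-1},{"x":-0.149,"y":0.133,"claw":-1}]'
cat >go.py <<'E'
# go.py x y z jawyaw_deg : remaining shift (tool axes) and turn/2rad to reach, for a tool-down pose
import sys
from h import *
s=r.read_state();T=R.from_quat(s["eef_rot"])
P=np.array([float(v) for v in sys.argv[1:4]])
print("t",s["time"],"pos",s["ee_pos"].round(4),"q",s["joint_positions"].round(2),"w",round(s["width"],4),"F",s["ft_force"].round(1))
print("shift",T.inv().apply(P-s["ee_pos"]).round(4))
if len(sys.argv)>4:
    a=np.radians(float(sys.argv[4])); pit=np.radians(float(sys.argv[5])) if len(sys.argv)>5 else 0
    G=R.from_matrix(np.array([[np.cos(a),np.sin(a),0],[np.sin(a),-np.cos(a),0],[0,0,-1.]]).reshape(3,3))
    print("turn/2",((T.inv()*G).as_rotvec()/2).round(4))
E
python3 go.py .483 -.044 .13 -26.5
```

```text
t 0.3 pos [0.172  0.6008 0.2223] q [-1.31  0.33 -0.06  1.46  0.02  1.35 -0.09] w 0.0872 F [0.6 0.5 0.3]
shift [-0.5342  0.4765  0.0925]
turn/2 [2.000e-04 1.000e-04 8.772e-01]schema error: expected keys x, y, z, ax, ay, az, claw
schema error: expected keys x, y, z, ax, ay, az, claw
schema error: expected keys x, y, z, ax, ay, az, claw
```

```bash

python3 -m crank '[{"x":-0.149,"y":0.133,"z":0,"ax":0,"ay":0,"az":0,"claw":-1},{"x":-0.149,"y":0.133,"z":0,"ax":0,"ay":0,"az":0,"claw":-1},{"x":-0.149,"y":0.133,"z":0,"ax":0,"ay":0,"az":0,"claw":-1},{"x":-0.149,"y":0.133,"z":0,"ax":0,"ay":0,"az":0,"claw":-1},{"x":-0.149,"y":0.133,"z":0,"ax":0,"ay":0,"az":0,"claw":-1}]' 30
python3 -m crank '[{"x":-0.149,"y":0.133,"z":0,"ax":0,"ay":0,"az":0,"claw":-1},{"x":-0.149,"y":0.133,"z":0,"ax":0,"ay":0,"az":0,"claw":-1},{"x":-0.149,"y":0.133,"z":0,"ax":0,"ay":0,"az":0,"claw":-1},{"x":-0.149,"y":0.133,"z":0,"ax":0,"ay":0,"az":0,"claw":-1},{"x":-0.149,"y":0.133,"z":0,"ax":0,"ay":0,"az":0,"claw":-1}]'
python3 -m crank '[{"x":-0.149,"y":0.133,"z":0,"ax":0,"ay":0,"az":0.25,"claw":-1},{"x":-0.149,"y":0.133,"z":0,"ax":0,"ay":0,"az":0.25,"claw":-1},{"x":-0.149,"y":0.133,"z":0,"ax":0,"ay":0,"az":0.25,"claw":-1},{"x":-0.149,"y":0.133,"z":0,"ax":0,"ay":0,"az":0.25,"claw":-1},{"x":-0.149,"y":0.133,"z":0,"ax":0,"ay":0,"az":0.25,"claw":-1}]'
python3 go.py .483 -.044 .13 -26.5
```

```text
time: 0.72
ee_pos: [0.2602, 0.4182, 0.2226]
eef_rot: [0.799, 0.601, 0.0, 0.0]
ft_force: [0.9, 0.1, 0.8]
width: 0.0871
time: 1.13
ee_pos: [0.3467, 0.2382, 0.2227]
eef_rot: [0.799, 0.601, 0.0, -0.0]
ft_force: [1.5, 0.6, -0.5]
width: 0.087
time: 1.55
ee_pos: [0.4334, 0.0582, 0.2229]
eef_rot: [0.925, 0.381, 0.001, -0.0]
ft_force: [0.6, 0.4, -0.1]
width: 0.087
t 1.55 pos [0.4334 0.0582 0.2229] q [-0.72 -0.12  0.45  1.95  0.05  1.31  0.5 ] w 0.087 F [ 0.6  0.4 -0.1]
shift [-0.0369  0.1074  0.0929]
turn/2 [-2.000e-04 -6.000e-04  6.222e-01]
```

```bash

python3 -m crank '[{"x":-0.037,"y":0.107,"z":0.05,"ax":0,"ay":0,"az":0.31,"claw":-1},{"x":-0.037,"y":0.107,"z":0.05,"ax":0,"ay":0,"az":0.31,"claw":-1},{"x":-0.037,"y":0.107,"z":0.05,"ax":0,"ay":0,"az":0.31,"claw":-1},{"x":-0.037,"y":0.107,"z":0.05,"ax":0,"ay":0,"az":0.31,"claw":-1},{"x":-0.037,"y":0.107,"z":0.05,"ax":0,"ay":0,"az":0.31,"claw":-1}]'
python3 -m crank '[{"x":0,"y":0,"z":0,"ax":0,"ay":0,"az":0.31,"claw":-1},{"x":0,"y":0,"z":0,"ax":0,"ay":0,"az":0.31,"claw":-1},{"x":0,"y":0,"z":0,"ax":0,"ay":0,"az":0.31,"claw":-1},{"x":0,"y":0,"z":0,"ax":0,"ay":0,"az":0.31,"claw":-1},{"x":0,"y":0,"z":0,"ax":0,"ay":0,"az":0.31,"claw":-1}]'
python3 go.py .483 -.044 .011 -26.5
python3 - <<'E'
from h import *
s=camera("side");cv2.imwrite("pics/s1.png",cv2.resize(s["color"][130:300,230:430],None,fx=3,fy=3))
E
```

```text
time: 1.97
ee_pos: [0.4825, -0.0426, 0.1715]
eef_rot: [0.997, 0.081, -0.001, 0.001]
ft_force: [0.0, 0.6, 0.5]
width: 0.087
time: 2.38
ee_pos: [0.4827, -0.0401, 0.1726]
eef_rot: [0.974, -0.225, 0.0, -0.0]
ft_force: [-0.4, 0.6, 0.7]
width: 0.0872
t 2.3833 pos [ 0.4827 -0.0401  0.1726] q [-0.61  0.04  0.62  1.92 -0.03  1.19 -0.43] w 0.0872 F [-0.4  0.6  0.7]
shift [0.0019 0.0034 0.1616]
turn/2 [-0.0001 -0.      0.0041]
```

View pics/s1.png

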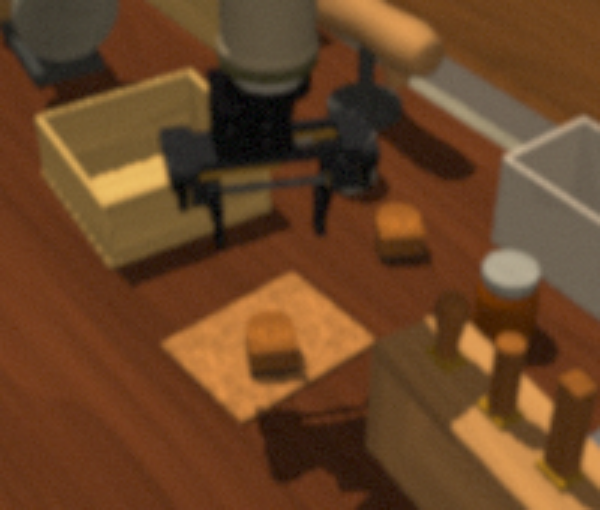

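The gripper is over the heel, which is at (273,345) in the crop. The fingers are either side of it and in line. Now I'll descend, close and lift.

```bash

python3 -m crank '[{"x":0.002,"y":0.003,"z":0.04,"ax":0,"ay":0,"az":0,"claw":-1},{"x":0.002,"y":0.003,"z":0.08,"ax":0,"ay":0,"az":0,"claw":-1},{"x":0.002,"y":0.003,"z":0.12,"ax":0,"ay":0,"az":0,"claw":-1},{"x":0.002,"y":0.003,"z":0.145,"ax":0,"ay":0,"az":0,"claw":-1},{"x":0.002,"y":0.003,"z":0.16,"ax":0,"ay":0,"az":0,"claw":-1}]'
python3 -m crank '[{"x":0,"y":0,"z":0,"ax":0,"ay":0,"az":0,"claw":0.5},{"x":0,"y":0,"z":0,"ax":0,"ay":0,"az":0,"claw":1},{"x":0,"y":0,"z":0,"ax":0,"ay":0,"az":0,"claw":1},{"x":0,"y":0,"z":0,"ax":0,"ay":0,"az":0,"claw":1},{"x":0,"y":0,"z":0,"ax":0,"ay":0,"az":0,"claw":1}]' 25
python3 -m crank '[{"x":0,"y":0,"z":0,"ax":0,"ay":0,"az":0,"claw":1},{"x":0,"y":0,"z":-0.03,"ax":0,"ay":0,"az":0,"claw":1},{"x":0,"y":0,"z":-0.07,"ax":0,"ay":0,"az":0,"claw":1},{"x":0,"y":0,"z":-0.11,"ax":0,"ay":0,"az":0,"claw":1},{"x":0,"y":0,"z":-0.15,"ax":0,"ay":0,"az":0,"claw":1}]'
python3 go.py .497 .27 .16 74
```

```text
time: 2.85
ee_pos: [0.4812, -0.0438, 0.0095]
eef_rot: [0.975, -0.221, -0.002, 0.001]
ft_force: [-0.7, -0.3, -1.1]
width: 0.0871
time: 3.27
ee_pos: [0.4842, -0.0435, 0.0138]
eef_rot: [0.975, -0.222, 0.001, -0.001]
ft_force: [-0.2, 0.5, 0.1]
width: 0.0617
time: 3.68
ee_pos: [0.4827, -0.0441, 0.1646]
eef_rot: [0.975, -0.222, 0.0, 0.0]
ft_force: [1.5, 1.2, -0.3]
width: 0.0495
t 3.6833 pos [ 0.4827 -0.0441  0.1646] q [-0.63  0.05  0.65  1.93 -0.03  1.17 -0.41] w 0.0495 F [ 1.5  1.2 -0.3]
shift [-0.1233 -0.2893  0.0045]
turn/2 [ 0.    0.   -0.87]
```

```bash

python3 - <<'E'
from h import *
s=camera("side");cv2.imwrite("pics/s2.png",cv2.resize(s["color"][130:300,230:430],None,fx=3,fy=3))
E
```

```text
(no output)
```

View pics/s2.png

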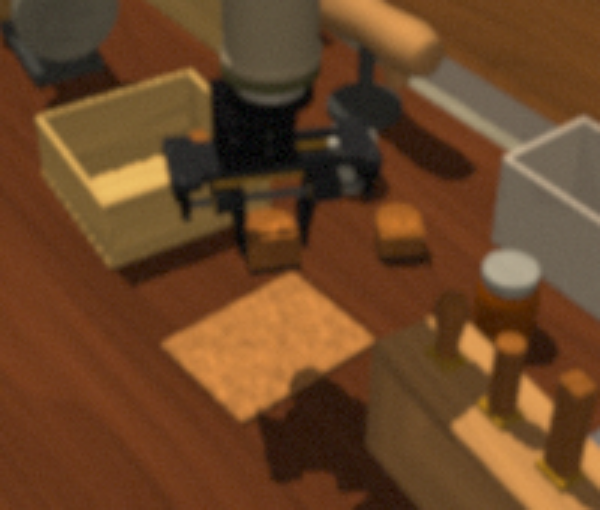

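The heel is held, at (272,240) in the crop. Its old place on the board is empty and everything else is untouched. Next I carry it over the crate.

```bash

python3 -m crank '[{"x":-0.06,"y":-0.143,"z":0,"ax":0,"ay":0,"az":0,"claw":1},{"x":-0.06,"y":-0.143,"z":0,"ax":0,"ay":0,"az":0,"claw":1},{"x":-0.06,"y":-0.143,"z":0,"ax":0,"ay":0,"az":0,"claw":1},{"x":-0.06,"y":-0.143,"z":0,"ax":0,"ay":0,"az":0,"claw":1},{"x":-0.06,"y":-0.143,"z":0,"ax":0,"ay":0,"az":0,"claw":1}]'
python3 -m crank '[{"x":-0.059,"y":-0.143,"z":0,"ax":0,"ay":0,"az":0,"claw":1},{"x":-0.059,"y":-0.143,"z":0,"ax":0,"ay":0,"az":0,"claw":1},{"x":-0.059,"y":-0.143,"z":0,"ax":0,"ay":0,"az":0,"claw":1},{"x":-0.059,"y":-0.143,"z":0,"ax":0,"ay":0,"az":0,"claw":1},{"x":-0.059,"y":-0.143,"z":0,"ax":0,"ay":0,"az":0,"claw":1}]'
python3 go.py .5 .265 .05 -26
python3 - <<'E'
from h import *
s=camera("top");a=cv2.resize(s["color"][110:260,170:360],None,fx=3,fy=3)
s=camera("side");b=cv2.resize(s["color"][110:260,200:390],None,fx=2.6,fy=2)
b=cv2.resize(b,(a.shape[1]*2//3,300));a=cv2.resize(a,(380,300))
cv2.imwrite("pics/s3.png",np.hstack([a,b]))
E
```

```text
time: 4.15
ee_pos: [0.4905, 0.1185, 0.1627]
eef_rot: [0.976, -0.218, -0.0, -0.001]
ft_force: [0.2, 0.4, -0.1]
width: 0.0497
time: 4.57
ee_pos: [0.4982, 0.273, 0.1622]
eef_rot: [0.976, -0.218, -0.0, -0.001]
ft_force: [0.4, 0.1, -0.6]
width: 0.0495
t 4.5667 pos [0.4982 0.273  0.1622] q [-0.93  0.25  0.41  1.72 -0.11  1.19 -0.93] w 0.0495 F [ 0.4  0.1 -0.6]
shift [0.0052 0.0067 0.1122]
turn/2 [-0.0009  0.0007  0.0073]
```

View pics/s3.png

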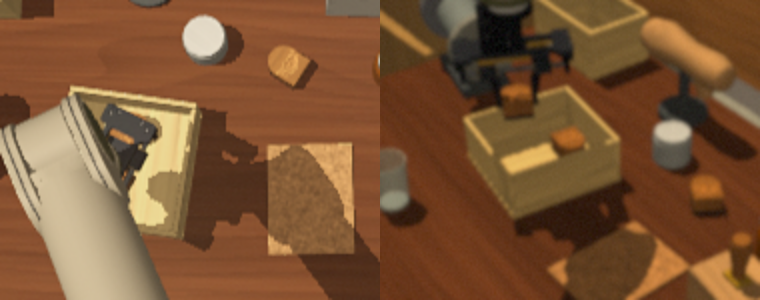

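The held heel is above the crate's near half and the other heel lies clear of it. Lower and release.

```bash

python3 -m crank '[{"x":0.004,"y":0.006,"z":0.03,"ax":0,"ay":0,"az":0,"claw":1},{"x":0.004,"y":0.006,"z":0.06,"ax":0,"ay":0,"az":0,"claw":1},{"x":0.004,"y":0.006,"z":0.09,"ax":0,"ay":0,"az":0,"claw":1},{"x":0.004,"y":0.006,"z":0.115,"ax":0,"ay":0,"az":0,"claw":1},{"x":0.004,"y":0.006,"z":0.115,"ax":0,"ay":0,"az":0,"claw":1}]'
python3 -m crank '[{"x":0,"y":0,"z":0,"ax":0,"ay":0,"az":0,"claw":-0.5},{"x":0,"y":0,"z":0,"ax":0,"ay":0,"az":0,"claw":-0.5},{"x":0,"y":0,"z":0,"ax":0,"ay":0,"az":0,"claw":-0.5},{"x":0,"y":0,"z":0,"ax":0,"ay":0,"az":0,"claw":-0.5},{"x":0,"y":0,"z":-0.02,"ax":0,"ay":0,"az":0,"claw":-0.5}]'
python3 -m crank '[{"x":0,"y":0,"z":-0.04,"ax":0,"ay":0,"az":0,"claw":-0.5},{"x":0,"y":0,"z":-0.08,"ax":0,"ay":0,"az":0,"claw":-0.5},{"x":0,"y":0,"z":-0.12,"ax":0,"ay":0,"az":0,"claw":-0.5},{"x":0,"y":0,"z":-0.16,"ax":0,"ay":0,"az":0,"claw":-0.5},{"x":0,"y":0,"z":-0.2,"ax":0,"ay":0,"az":0,"claw":-0.5}]'
python3 go.py .35 -.36 .35 85
python3 - <<'E'
from h import *
s=camera("side");cv2.imwrite("pics/s4.png",cv2.resize(s["color"][110:260,200:390],None,fx=2.4,fy=2.4))
E
```

```text
time: 5.08
ee_pos: [0.4984, 0.255, 0.0433]
eef_rot: [0.975, -0.223, -0.002, 0.003]
ft_force: [-1.3, -0.1, -1.5]
width: 0.0498
time: 5.5
ee_pos: [0.4996, 0.2578, 0.0661]
eef_rot: [0.975, -0.222, -0.001, 0.001]
ft_force: [-0.9, 0.1, -0.5]
width: 0.0646
time: 5.92
ee_pos: [0.5008, 0.258, 0.271]
eef_rot: [0.975, -0.222, 0.001, -0.001]
ft_force: [0.8, 0.7, -0.2]
width: 0.0654
t 5.9167 pos [0.5008 0.258  0.271 ] q [-0.94  0.17  0.44  1.58 -0.07  1.41 -0.94] w 0.0654 F [ 0.8  0.7 -0.2]
shift [ 0.1321  0.6222 -0.0802]
turn/2 [-3.00e-04 -1.30e-03 -9.66e-01]
```

View pics/s4.png

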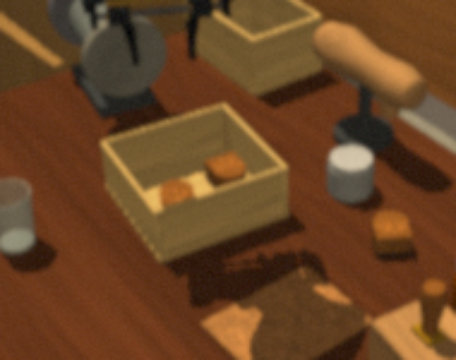

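The heel lies in the crate at about (177,190) in the crop, beside the other one. Now I move towards the rack.

```bash

python3 -m crank '[{"x":0.058,"y":0.149,"z":-0.01,"ax":0,"ay":0,"az":0,"claw":-0.5},{"x":0.058,"y":0.149,"z":-0.01,"ax":0,"ay":0,"az":0,"claw":-0.5},{"x":0.058,"y":0.149,"z":-0.01,"ax":0,"ay":0,"az":0,"claw":-0.5},{"x":0.058,"y":0.149,"z":-0.01,"ax":0,"ay":0,"az":0,"claw":-0.5},{"x":0.058,"y":0.149,"z":-0.01,"ax":0,"ay":0,"az":0,"claw":-0.5}]'
python3 -m crank '[{"x":0.058,"y":0.149,"z":-0.01,"ax":0,"ay":0,"az":0,"claw":-0.5},{"x":0.058,"y":0.149,"z":-0.01,"ax":0,"ay":0,"az":0,"claw":-0.5},{"x":0.058,"y":0.149,"z":-0.01,"ax":0,"ay":0,"az":0,"claw":-0.5},{"x":0.058,"y":0.149,"z":-0.01,"ax":0,"ay":0,"az":0,"claw":-0.5},{"x":0.058,"y":0.149,"z":-0.01,"ax":0,"ay":0,"az":0,"claw":-0.5}]'
python3 -m crank '[{"x":0.058,"y":0.149,"z":-0.01,"ax":0,"ay":0,"az":0,"claw":-0.5},{"x":0.058,"y":0.149,"z":-0.01,"ax":0,"ay":0,"az":0,"claw":-0.5},{"x":0.058,"y":0.149,"z":-0.01,"ax":0,"ay":0,"az":0,"claw":-0.5},{"x":0.058,"y":0.149,"z":-0.01,"ax":0,"ay":0,"az":0,"claw":-0.5},{"x":0.058,"y":0.149,"z":-0.01,"ax":0,"ay":0,"az":0,"claw":-0.5}]'
python3 -m crank '[{"x":0.058,"y":0.149,"z":-0.01,"ax":0,"ay":0,"az":0.3,"claw":-0.5},{"x":0.058,"y":0.149,"z":-0.01,"ax":0,"ay":0,"az":0.3,"claw":-0.5},{"x":0.058,"y":0.149,"z":-0.01,"ax":0,"ay":0,"az":0.3,"claw":-0.5},{"x":0.058,"y":0.149,"z":-0.01,"ax":0,"ay":0,"az":0.3,"claw":-0.5},{"x":0.058,"y":0.149,"z":-0.01,"ax":0,"ay":0,"az":0.3,"claw":-0.5}]'
cat >go2.py <<'E'
# go2.py x y z az_deg el_deg roll_deg: tool z at azimuth az, el below horizontal; jaw = az-90 horizontal, then whole rolled about world approach axis
import sys
from h import *
x,y,z,az,el,roll=map(float,sys.argv[1:7])
s=r.read_state();T=R.from_quat(s["eef_rot"])
print("t",s["time"],"pos",s["ee_pos"].round(4),"q",s["joint_positions"].round(2),"w",round(s["width"],4),"F",s["ft_force"].round(1))
a,e=np.radians([az,el]);X=np.array([np.sin(a),-np.cos(a),0]);Z=np.array([np.cos(e)*np.cos(a),np.cos(e)*np.sin(a),-np.sin(e)])
G=R.from_matrix(np.c_[X,np.cross(Z,X),Z])
G=R.from_rotvec(np.radians(roll)*np.array([np.cos(a),np.sin(a),0]))*G
print("shift",T.inv().apply(np.array([x,y,z])-s["ee_pos"]).round(4),"turn/2",((T.inv()*G).as_rotvec()/2).round(4))
print("tool axes (rows x,y,z)",T.as_matrix().T.round(2).tolist())
E
python3 go2.py .451 -.38 .30 -5 45 0
```

```text
time: 6.38
ee_pos: [0.4892, 0.0909, 0.2797]
eef_rot: [0.974, -0.227, 0.001, -0.001]
ft_force: [0.8, -1.0, 0.5]
width: 0.0652
time: 6.8
ee_pos: [0.4757, -0.0684, 0.2894]
eef_rot: [0.974, -0.227, 0.002, -0.001]
ft_force: [-0.1, -0.9, 0.7]
width: 0.0652
time: 7.22
ee_pos: [0.4621, -0.2274, 0.2992]
eef_rot: [0.974, -0.227, 0.002, 0.001]
ft_force: [0.1, -1.1, -0.9]
width: 0.0654
time: 7.63
ee_pos: [0.448, -0.3866, 0.3082]
eef_rot: [0.862, -0.507, 0.001, 0.002]
ft_force: [-1.2, -0.3, 1.0]
width: 0.0652
t 7.6333 pos [ 0.448  -0.3866  0.3082] q [-0.19  0.35  1.08  1.46 -0.3   1.51 -0.18] w 0.0652 F [-1.2 -0.3  1. ]
shift [-0.0044 -0.0059  0.0082] turn/2 [0.3818 0.1147 0.2822]
tool axes (rows x,y,z) [[0.49, -0.87, 0.0], [-0.87, -0.49, 0.0], [-0.0, -0.0, -1.0]]
```

```bash

python3 -m crank '[{"x":-0.004,"y":-0.006,"z":0,"ax":0.24,"ay":0.07,"az":0.177,"claw":-0.5},{"x":-0.004,"y":-0.006,"z":0,"ax":0.24,"ay":0.07,"az":0.177,"claw":-0.5},{"x":-0.004,"y":-0.006,"z":0,"ax":0.24,"ay":0.07,"az":0.177,"claw":-0.5},{"x":-0.004,"y":-0.006,"z":0,"ax":0.24,"ay":0.07,"az":0.177,"claw":-0.5},{"x":-0.004,"y":-0.006,"z":0,"ax":0.24,"ay":0.07,"az":0.177,"claw":-0.5}]'
python3 go2.py .451 -.38 .30 -5 45 0
```

```text
time: 8.05
ee_pos: [0.4547, -0.3737, 0.308]
eef_rot: [0.736, -0.63, 0.18, -0.172]
ft_force: [-1.3, -0.5, -0.8]
width: 0.0651
t 8.05 pos [ 0.4547 -0.3737  0.308 ] q [-0.35 -0.16  1.11  1.81 -0.25  1.07 -0.56] w 0.0651 F [-1.3 -0.5 -0.8]
shift [0.0053 0.0079 0.005 ] turn/2 [0.1388 0.0503 0.1068]
tool axes (rows x,y,z) [[0.14, -0.99, 0.05], [-0.86, -0.15, -0.48], [0.48, 0.03, -0.88]]
```

```bash

python3 -m crank '[{"x":0.005,"y":0.008,"z":0.005,"ax":0.139,"ay":0.05,"az":0.107,"claw":-0.5},{"x":0.005,"y":0.008,"z":0.005,"ax":0.139,"ay":0.05,"az":0.107,"claw":-0.5},{"x":0.005,"y":0.008,"z":0.005,"ax":0.139,"ay":0.05,"az":0.107,"claw":-0.5},{"x":0.005,"y":0.008,"z":0.005,"ax":0.139,"ay":0.05,"az":0.107,"claw":-0.5},{"x":0.005,"y":0.008,"z":0.005,"ax":0.139,"ay":0.05,"az":0.107,"claw":-0.5}]'
python3 go2.py .451 -.38 .267 -5 45 0
python3 - <<'E'
from h import *
c=camera("top");s=camera("side")
for n,k in(("top",c),("side",s)):
    print(n,[w2p(k,(.5165,-.3865,z)) for z in(.246,.14)])
a=cv2.resize(c["color"][120:270,360:500],(390,418),interpolation=3)
b=cv2.resize(s["color"][190:340,330:470],(390,418),interpolation=3)
cv2.imwrite("pics/s5.png",np.hstack([a,b]))
E
```

```text
time: 8.47
ee_pos: [0.4504, -0.3786, 0.3001]
eef_rot: [-0.627, 0.68, -0.28, 0.258]
ft_force: [-0.4, -1.1, 1.5]
width: 0.0648
t 8.4667 pos [ 0.4504 -0.3786  0.3001] q [-0.22 -0.4   0.97  2.05 -0.26  0.73 -0.69] w 0.0648 F [-0.4 -1.1  1.5]
shift [0.0014 0.0228 0.024 ] turn/2 [0.0022 0.0022 0.0025]
tool axes (rows x,y,z) [[-0.08, -1.0, 0.0], [-0.71, 0.06, -0.7], [0.7, -0.06, -0.71]]
top [array([461. , 198.7]), array([450.1, 202.5])]
side [array([421.8, 256.5]), array([415.4, 287. ])]
```

View pics/s5.png

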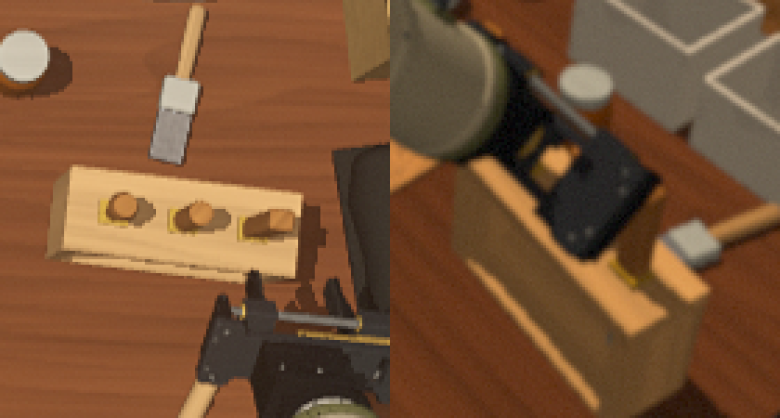

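The top crop shows the open fingers at (255,280) and (337,290), straddling the line to the rasp butt at (281,218). My predicted butt pixel of (461.0,198.7) matches the picture. Now I advance on the handle.

```bash

python3 -m crank '[{"x":0.002,"y":0.021,"z":0.03,"ax":0,"ay":0,"az":0,"claw":-0.5},{"x":0.002,"y":0.021,"z":0.06,"ax":0,"ay":0,"az":0,"claw":-0.5},{"x":0.002,"y":0.021,"z":0.09,"ax":0,"ay":0,"az":0,"claw":-0.5},{"x":0.002,"y":0.021,"z":0.115,"ax":0,"ay":0,"az":0,"claw":-0.5},{"x":0.002,"y":0.021,"z":0.134,"ax":0,"ay":0,"az":0,"claw":-0.5}]'
python3 go2.py .5292 -.387 .189 -5 45 0
```

```text
time: 8.98
ee_pos: [0.5074, -0.3748, 0.2095]
eef_rot: [-0.632, 0.681, -0.265, 0.258]
ft_force: [-0.6, 1.7, 0.4]
width: 0.0651
t 8.9833 pos [ 0.5074 -0.3748  0.2095] q [-0.4   0.02  1.28  2.08 -0.92  0.71 -0.15] w 0.0651 F [-0.6  1.7  0.4]
shift [ 0.011  -0.0024  0.0303] turn/2 [0.0139 0.0129 0.0013]
tool axes (rows x,y,z) [[-0.07, -1.0, -0.02], [-0.72, 0.06, -0.69], [0.69, -0.03, -0.73]]
```

```bash

python3 -m crank '[{"x":0,"y":0,"z":0,"ax":0,"ay":0,"az":0,"claw":-0.5},{"x":0,"y":0,"z":0,"ax":0,"ay":0,"az":0,"claw":-0.5},{"x":0,"y":0,"z":0,"ax":0,"ay":0,"az":0,"claw":-0.5},{"x":0,"y":0,"z":0,"ax":0,"ay":0,"az":0,"claw":-0.5},{"x":0,"y":0,"z":0,"ax":0,"ay":0,"az":0,"claw":-0.5}]'
python3 go2.py .5292 -.387 .189 -5 45 0
```

```text
time: 9.4
ee_pos: [0.504, -0.3762, 0.2098]
eef_rot: [-0.629, 0.683, -0.265, 0.26]
ft_force: [-0.3, -1.2, 0.5]
width: 0.0657
t 9.4 pos [ 0.504  -0.3762  0.2098] q [-0.4   0.    1.28  2.09 -0.91  0.7  -0.16] w 0.0657 F [-0.3 -1.2  0.5]
shift [ 0.0094 -0.0046  0.0327] turn/2 [ 0.0129  0.0124 -0.0024]
tool axes (rows x,y,z) [[-0.07, -1.0, -0.02], [-0.72, 0.07, -0.69], [0.69, -0.04, -0.72]]
```

```bash

python3 -m crank '[{"x":0.003,"y":-0.001,"z":0.007,"ax":0.004,"ay":0.004,"az":0,"claw":-0.5},{"x":0.006,"y":-0.002,"z":0.014,"ax":0.008,"ay":0.008,"az":0,"claw":-0.5},{"x":0.009,"y":-0.004,"z":0.021,"ax":0.012,"ay":0.012,"az":0,"claw":-0.5},{"x":0.01,"y":-0.004,"z":0.028,"ax":0.012,"ay":0.012,"az":0,"claw":-0.5},{"x":0.01,"y":-0.004,"z":0.032,"ax":0.012,"ay":0.012,"az":0,"claw":-0.5}]'
python3 go2.py .5292 -.387 .189 -5 45 0
```

```text
time: 9.82
ee_pos: [0.5286, -0.3869, 0.1881]
eef_rot: [-0.623, 0.683, -0.28, 0.258]
ft_force: [0.4, 0.1, 0.8]
width: 0.0653
t 9.8167 pos [ 0.5286 -0.3869  0.1881] q [-0.27  0.19  1.19  2.08 -1.2   0.75  0.04] w 0.0653 F [0.4 0.1 0.8]
shift [ 0.     -0.0011 -0.0002] turn/2 [ 0.0017  0.0005 -0.0021]
tool axes (rows x,y,z) [[-0.09, -1.0, -0.0], [-0.71, 0.07, -0.7], [0.7, -0.06, -0.71]]
```

```bash

python3 -m crank '[{"x":0,"y":0,"z":0,"ax":0,"ay":0,"az":0,"claw":0},{"x":0,"y":0,"z":0,"ax":0,"ay":0,"az":0,"claw":0.3},{"x":0,"y":0,"z":0,"ax":0,"ay":0,"az":0,"claw":1},{"x":0,"y":0,"z":0,"ax":0,"ay":0,"az":0,"claw":1},{"x":0,"y":0,"z":0,"ax":0,"ay":0,"az":0,"claw":1}]' 55
python3 -m crank '[{"x":0,"y":0,"z":0,"ax":0,"ay":0,"az":0,"claw":1},{"x":0,"y":0,"z":0,"ax":0,"ay":0,"az":0,"claw":1},{"x":0,"y":0,"z":0,"ax":0,"ay":0,"az":0,"claw":1},{"x":0,"y":0,"z":0,"ax":0,"ay":0,"az":0,"claw":1},{"x":0,"y":0,"z":0,"ax":0,"ay":0,"az":0,"claw":1}]'
python3 -m crank '[{"x":0,"y":0,"z":0,"ax":0,"ay":0,"az":0,"claw":1},{"x":0,"y":-0.004,"z":-0.004,"ax":0,"ay":0,"az":0,"claw":1},{"x":0,"y":-0.008,"z":-0.008,"ax":0,"ay":0,"az":0,"claw":1},{"x":0,"y":-0.012,"z":-0.012,"ax":0,"ay":0,"az":0,"claw":1},{"x":0,"y":-0.016,"z":-0.016,"ax":0,"ay":0,"az":0,"claw":1}]'
python3 go2.py .5292 -.387 .339 -5 45 0
```

```text
time: 10.23
ee_pos: [0.5283, -0.387, 0.1878]
eef_rot: [-0.623, 0.683, -0.28, 0.258]
ft_force: [0.1, 0.3, 0.2]
width: 0.0396
time: 10.65
ee_pos: [0.5283, -0.3871, 0.1874]
eef_rot: [-0.623, 0.683, -0.28, 0.257]
ft_force: [-0.7, 0.6, 1.3]
width: 0.0254
time: 11.07
ee_pos: [0.5281, -0.3869, 0.2095]
eef_rot: [-0.624, 0.683, -0.279, 0.257]
ft_force: [0.7, -0.3, -1.8]
width: 0.0254
t 11.0667 pos [ 0.5281 -0.3869  0.2095] q [-0.34  0.12  1.24  2.06 -1.08  0.73 -0.06] w 0.0254 F [ 0.7 -0.3 -1.8]
shift [-0.0004 -0.0918 -0.0913] turn/2 [ 0.0031  0.0001 -0.0021]
tool axes (rows x,y,z) [[-0.09, -1.0, -0.0], [-0.71, 0.07, -0.7], [0.7, -0.06, -0.71]]
```

```bash

python3 -m crank '[{"x":0,"y":-0.011,"z":-0.011,"ax":0,"ay":0,"az":0,"claw":1},{"x":0,"y":-0.022,"z":-0.022,"ax":0,"ay":0,"az":0,"claw":1},{"x":0,"y":-0.033,"z":-0.033,"ax":0,"ay":0,"az":0,"claw":1},{"x":0,"y":-0.044,"z":-0.044,"ax":0,"ay":0,"az":0,"claw":1},{"x":0,"y":-0.055,"z":-0.055,"ax":0,"ay":0,"az":0,"claw":1}]'
python3 go2.py .5292 -.387 .36 -5 45 0
```

```text
time: 11.48
ee_pos: [0.5285, -0.387, 0.2883]
eef_rot: [-0.623, 0.683, -0.28, 0.258]
ft_force: [0.1, 1.1, -1.6]
width: 0.0258
t 11.4833 pos [ 0.5285 -0.387   0.2883] q [-0.37 -0.14  1.14  1.97 -0.58  0.7  -0.51] w 0.0258 F [ 0.1  1.1 -1.6]
shift [-0.0003 -0.0509 -0.0505] turn/2 [ 0.0025  0.0003 -0.0021]
tool axes (rows x,y,z) [[-0.09, -1.0, -0.0], [-0.71, 0.07, -0.7], [0.7, -0.06, -0.71]]
```

```bash

python3 -m crank '[{"x":0,"y":-0.011,"z":-0.011,"ax":0,"ay":0,"az":0,"claw":1},{"x":0,"y":-0.022,"z":-0.022,"ax":0,"ay":0,"az":0,"claw":1},{"x":0,"y":-0.033,"z":-0.033,"ax":0,"ay":0,"az":0,"claw":1},{"x":0,"y":-0.044,"z":-0.044,"ax":0,"ay":0,"az":0,"claw":1},{"x":0,"y":-0.055,"z":-0.055,"ax":0,"ay":0,"az":0,"claw":1}]'
python3 -m crank '[{"x":0,"y":-0.011,"z":-0.011,"ax":0,"ay":0,"az":0,"claw":1},{"x":0,"y":-0.022,"z":-0.022,"ax":0,"ay":0,"az":0,"claw":1},{"x":0,"y":-0.033,"z":-0.033,"ax":0,"ay":0,"az":0,"claw":1},{"x":0,"y":-0.044,"z":-0.044,"ax":0,"ay":0,"az":0,"claw":1},{"x":0,"y":-0.055,"z":-0.055,"ax":0,"ay":0,"az":0,"claw":1}]'
python3 go2.py .5292 -.387 .44 -5 45 90
python3 go2.py .5292 -.387 .44 -5 45 -90
python3 - <<'E'
from h import *
s=camera("side");cv2.imwrite("pics/s6.png",cv2.resize(s["color"][100:350,300:500],None,fx=2.2,fy=2.2))
E
```

```text
time: 11.9
ee_pos: [0.5287, -0.3875, 0.3657]
eef_rot: [-0.623, 0.683, -0.279, 0.257]
ft_force: [0.5, -1.1, -0.9]
width: 0.0256
time: 12.32
ee_pos: [0.5292, -0.3877, 0.4433]
eef_rot: [-0.624, 0.683, -0.279, 0.257]
ft_force: [-0.2, 0.2, -1.9]
width: 0.0257
t 12.3167 pos [ 0.5292 -0.3877  0.4433] q [-0.23 -0.21  0.91  1.7  -0.33  0.95 -0.83] w 0.0257 F [-0.2  0.2 -1.9]
shift [-0.0007  0.0023  0.0023] turn/2 [ 0.0014 -0.5567  0.5516]
tool axes (rows x,y,z) [[-0.09, -1.0, -0.0], [-0.71, 0.07, -0.7], [0.7, -0.06, -0.71]]
t 12.3167 pos [ 0.5292 -0.3877  0.4433] q [-0.23 -0.21  0.91  1.7  -0.33  0.95 -0.83] w 0.0257 F [-0.2  0.2 -1.9]
shift [-0.0007  0.0023  0.0023] turn/2 [ 0.0036  0.5576 -0.5556]
tool axes (rows x,y,z) [[-0.09, -1.0, -0.0], [-0.71, 0.07, -0.7], [0.7, -0.06, -0.71]]
```

View pics/s6.png

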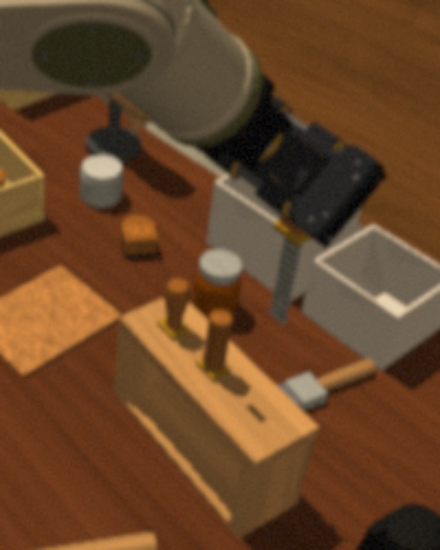

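The rasp is out and hangs vertical in the gripper, with the blade end at (280,315). Its slot is empty and the other two tools are in place. Next I work out the turn that levels it.

```bash
cat > lev.py <<'E'
from h import *
import sys
s=r.read_state();T=R.from_quat(s["eef_rot"])
d0=np.array([0,-np.sqrt(.5),-np.sqrt(.5)])*-1 # rasp tip axis in tool frame
d0=np.array([0,np.sqrt(.5),np.sqrt(.5)])
print("tip dir now",T.apply(d0).round(3),"pos",s["ee_pos"].round(3),"q",s["joint_positions"].round(2),"F",s["ft_force"].round(1),"w",round(s["width"],4),"t",s["time"])
res=[]
for A in map(float,sys.argv[1].split(",")):
  for psi in map(float,sys.argv[2].split(",")):
   for sg in(1,-1):
    p=np.radians(psi)
    d=np.array([1,0,0.]);n=np.array([0,sg,0.])
    z=np.sqrt(.5)*(d+np.cos(p)*n-np.sin(p)*np.array([0,0,1]))
    x=np.cross(d,z)*np.sqrt(2) 
    y=np.cross(z,x);
    M=np.c_[x,y,z]
    if y@d<0: M=np.c_[-x,-y,z]
    G=R.from_euler("z",A-np.degrees(np.arctan2(z[1],z[0])),degrees=True)*R.from_matrix(M)
    assert np.allclose(G.apply(d0)[2],0,atol=1e-6)
    v=(T.inv()*G).as_rotvec()
    res.append((np.degrees(np.linalg.norm(v)).round(),A,psi,sg,(v/2).round(3),G.apply(d0).round(2)))
for q in sorted(res,key=lambda q:q[0])[:8]:print(*q)
E
python3 lev.py=-1 2>/dev/null; python3 lev.py " -50,-30,-10,10" 25,45,65
```

```text
tip dir now [-0.002  0.002 -1.   ] pos [ 0.53  -0.388  0.447] q [-0.23 -0.21  0.91  1.69 -0.33  0.95 -0.83] F [ 1.  -0.6  1.9] w 0.0259 t 12.3667
93.0 -50.0 25.0 1 [-0.15   0.416 -0.685] [-0.04 -1.    0.  ]
100.0 -30.0 25.0 1 [-0.014  0.339 -0.8  ] [ 0.31 -0.95  0.  ]
102.0 -50.0 45.0 1 [-0.244  0.284 -0.811] [ 0.08 -1.    0.  ]
103.0 10.0 25.0 -1 [ 0.055 -0.297  0.85 ] [0.61 0.79 0.  ]
108.0 -10.0 25.0 1 [ 0.129  0.251 -0.902] [ 0.61 -0.79  0.  ]
112.0 -30.0 45.0 1 [-0.109  0.227 -0.942] [ 0.42 -0.91  0.  ]
113.0 -10.0 25.0 -1 [ 0.201 -0.204  0.944] [0.85 0.53 0.  ]
117.0 10.0 45.0 -1 [-0.039 -0.196  1.   ] [0.7  0.71 0.  ]
```

```bash

python3 -m crank '[{"x":0,"y":0,"z":0,"ax":-0.006,"ay":0.013,"az":-0.053,"claw":1},{"x":0,"y":0,"z":0,"ax":-0.012,"ay":0.026,"az":-0.106,"claw":1},{"x":0,"y":0,"z":0,"ax":-0.018,"ay":0.039,"az":-0.159,"claw":1},{"x":0,"y":0,"z":0,"ax":-0.024,"ay":0.051,"az":-0.21,"claw":1},{"x":0,"y":0,"z":0,"ax":-0.027,"ay":0.057,"az":-0.236,"claw":1}]' 60
python3 -m crank '[{"x":0,"y":0,"z":0,"ax":-0.006,"ay":0.013,"az":-0.053,"claw":1},{"x":0,"y":0,"z":0,"ax":-0.012,"ay":0.026,"az":-0.106,"claw":1},{"x":0,"y":0,"z":0,"ax":-0.018,"ay":0.039,"az":-0.159,"claw":1},{"x":0,"y":0,"z":0,"ax":-0.024,"ay":0.051,"az":-0.21,"claw":1},{"x":0,"y":0,"z":0,"ax":-0.027,"ay":0.057,"az":-0.236,"claw":1}]'
python3 lev.py " -50,-30" 25,45,65
```

```text
time: 12.78
ee_pos: [0.5296, -0.3871, 0.4421]
eef_rot: [0.758, -0.537, 0.349, -0.128]
ft_force: [-0.3, -0.6, -1.7]
width: 0.0257
time: 13.2
ee_pos: [0.5294, -0.3871, 0.4417]
eef_rot: [0.844, -0.361, 0.396, 0.008]
ft_force: [-0.3, -0.9, -1.8]
width: 0.0256
tip dir now [ 0.034 -0.735 -0.677] pos [ 0.529 -0.387  0.442] q [-0.21 -0.33  0.68  1.82  0.19  0.77 -0.36] F [-0.3 -0.9 -1.8] w 0.0256 t 13.2
43.0 -50.0 25.0 1 [-0.189  0.23  -0.226] [-0.04 -1.    0.  ]
45.0 -30.0 25.0 1 [-0.037  0.231 -0.319] [ 0.31 -0.95  0.  ]
48.0 -50.0 45.0 1 [-0.196  0.094 -0.357] [ 0.08 -1.    0.  ]
55.0 -30.0 45.0 1 [-0.055  0.115 -0.467] [ 0.42 -0.91  0.  ]
64.0 -50.0 65.0 1 [-0.177 -0.023 -0.53 ] [ 0.29 -0.96  0.  ]
75.0 -30.0 65.0 1 [-0.048  0.019 -0.652] [ 0.6 -0.8  0. ]
129.0 -50.0 65.0 -1 [-0.16  -0.137 -1.105] [ 0.89 -0.46 -0.  ]
142.0 -30.0 65.0 -1 [-0.061 -0.013 -1.234] [ 0.99 -0.12  0.  ]
```

```bash

python3 -m crank '[{"x":0,"y":0,"z":0,"ax":-0.006,"ay":0.013,"az":-0.053,"claw":1},{"x":0,"y":0,"z":0,"ax":-0.012,"ay":0.026,"az":-0.106,"claw":1},{"x":0,"y":0,"z":0,"ax":-0.018,"ay":0.039,"az":-0.159,"claw":1},{"x":0,"y":0,"z":0,"ax":-0.024,"ay":0.051,"az":-0.21,"claw":1},{"x":0,"y":0,"z":0,"ax":-0.027,"ay":0.057,"az":-0.236,"claw":1}]'
python3 -m crank '[{"x":0,"y":0,"z":0,"ax":-0.006,"ay":0.013,"az":-0.053,"claw":1},{"x":0,"y":0,"z":0,"ax":-0.012,"ay":0.026,"az":-0.106,"claw":1},{"x":0,"y":0,"z":0,"ax":-0.018,"ay":0.039,"az":-0.159,"claw":1},{"x":0,"y":0,"z":0,"ax":-0.024,"ay":0.051,"az":-0.21,"claw":1},{"x":0,"y":0,"z":0,"ax":-0.027,"ay":0.057,"az":-0.236,"claw":1}]'
python3 lev.py " -50,-30" 25,45,65
python3 - <<'E'
from h import *
c=camera("top");s=camera("side")
cv2.imwrite("pics/s7.png",np.hstack([cv2.resize(k["color"][a:a+220,b:b+220],(400,400)) for k,a,b in((c,100,370),(s,70,330))]))
E
```

```text
time: 13.62
ee_pos: [0.5292, -0.3872, 0.4414]
eef_rot: [0.881, -0.163, 0.42, 0.143]
ft_force: [0.3, 0.9, -1.6]
width: 0.0253
time: 14.03
ee_pos: [0.5291, -0.3874, 0.4411]
eef_rot: [0.865, 0.044, 0.42, 0.27]
ft_force: [-0.5, -0.3, -1.6]
width: 0.0256
tip dir now [ 0.425 -0.905  0.002] pos [ 0.529 -0.387  0.441] q [-0.19 -0.46  0.58  2.04  0.62  0.49  0.19] F [-0.5 -0.3 -1.6] w 0.0256 t 14.0333
1.0 -30.0 45.0 1 [-0.002  0.     0.005] [ 0.42 -0.91  0.  ]
20.0 -50.0 45.0 1 [-0.125 -0.087  0.092] [ 0.08 -1.    0.  ]
21.0 -50.0 65.0 1 [-0.039 -0.162 -0.08 ] [ 0.29 -0.96  0.  ]
22.0 -30.0 25.0 1 [-0.052  0.099  0.152] [ 0.31 -0.95  0.  ]
23.0 -30.0 65.0 1 [ 0.061 -0.06  -0.181] [ 0.6 -0.8  0. ]
34.0 -50.0 25.0 1 [-0.195  0.025  0.221] [-0.04 -1.    0.  ]
78.0 -50.0 65.0 -1 [ 0.061 -0.169 -0.657] [ 0.89 -0.46 -0.  ]
88.0 -30.0 65.0 -1 [ 0.092 -0.018 -0.762] [ 0.99 -0.12  0.  ]
```

View pics/s7.png

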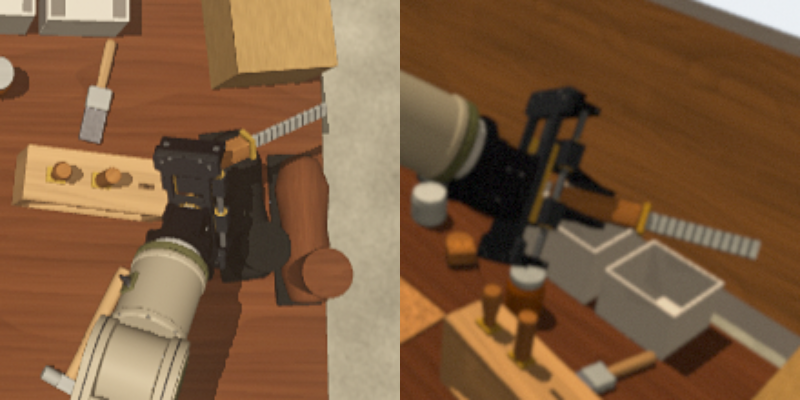

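The rasp is held, pointing right, with the collar at (250,142) and tip at (323,108) in the top crop, and at (645,216) and (758,248) in the side crop. I'll triangulate both points to check that it is level and high enough.

```bash
python3 - <<'E'
from h import *
c=camera("top");s=camera("side")
def ray(k,uv):
    return k["eye"],R.from_quat(k["orientation"]).apply([(uv[0]-k["cx"])/k["fx"],(uv[1]-k["cy"])/k["fy"],1.])
def tri(a,b):
    (p,u),(q,v)=ray(c,a),ray(s,b);t=np.linalg.lstsq(np.c_[u,-v],q-p,rcond=None)[0]
    A,B=p+t[0]*u,q+t[1]*v;return ((A+B)/2).round(4),np.linalg.norm(A-B).round(4)
f=lambda x,y:(370+x*.55,100+y*.55); g=lambda x,y:(330+(x-400)*.55,70+y*.55)
col=tri(f(250,143),g(645,216));tip=tri(f(324,108),g(758,248));print("collar",col,"tip",tip)
d=tip[0]-col[0];print("len",np.linalg.norm(d).round(3),"slope deg",np.degrees(np.arcsin(d[2]/np.linalg.norm(d))).round(1),"dir",(d/np.linalg.norm(d)).round(3))
st=r.read_state();T=R.from_quat(st["eef_rot"]);G=st["ee_pos"]+T.apply([0,0,r.tcp_to_grasp]);D=T.apply([0,.7071,.7071])
for n,l in(("collar",.062),("tip",.172),("butt",-.044)):
    P=G+l*D;print(n,P.round(3),"top",w2p(c,P),"side",w2p(s,P))
print("picked top",f(250,143),f(324,108),"side",g(645,216),g(758,248), "v",abs(st["joint_vel"]).max().round(3),"F",st["ft_force"].round(1))
E
```

```text
collar (array([ 0.5426, -0.4317,  0.454 ]), np.float64(0.0001)) tip (array([ 0.5925, -0.5311,  0.451 ]), np.float64(0.0026))
len 0.111 slope deg -1.5 dir [ 0.448 -0.893 -0.027]
collar [ 0.541 -0.436  0.452] top [508.9 179.4] side [465.9 191.1]
tip [ 0.588 -0.536  0.451] top [550.8 161.1] side [527.  208.7]
butt [ 0.497 -0.34   0.452] top [468.1 197.2] side [412.6 175.7]
picked top (507.5, 178.65) (548.2, 159.4) side (464.75, 188.8) (526.9, 206.4) v 0.015 F [-0.2  0.7 -0.3]
```

The triangulation puts the rasp about 1.5° off level, within measuring error, at z of about 0.45 m. That is well above the 0.14 m rack top. The arm is still and nothing is in contact, so I'm handing in.

```bash
python3 -c "
from bench import close_job;print(close_job())"
```

```text
the job is handed in; nothing more can be done
None
```

The finished heel is in the crate, and the gripper is holding the rasp level above the rack. I handed the job in at about 14 s of the 58 s allowed.

- **Heel:** I gripped it by its flat sides and released it just above the crate floor. The picture afterwards shows it lying inside, next to the other heel.
- **Rasp:** I gripped the handle from the robot's side with the tool tilted 45°, drew it straight up out of its slot, and turned it level with a 60 N grip.
- **Level and height:** Triangulating both cameras gives the collar at z = 0.454 m and the tip at 0.451 m, against a rack top of 0.14 m. That is about 1.5° off level, while the arm's own pose says 0.1°; the gap is within pixel error.
- **Contact:** The last force reading was under 1 N and the arm was still. In the last pictures the rasp is clear of everything else.
- **Other things:** The awl and iron are still in the rack. The jar, spare heel, brush, hammer and tin looked unmoved where the pictures showed them. I did not look at the tumbler again after the heel drop.
- **Joint margin:** Joint 2 finished at -0.46 rad, close to its -0.5 limit but within range.

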